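Put the steel cover back on a bench power supply, tongue edge first

TASK

Close up the repaired power supply: pick up its heavy steel cover by the black handle, rest the cover's tongue edge on the front ledge of the open chassis, tucked under the lip of the blue front panel, while the other end is still raised, then pivot the cover down until it lies flat inside the rim. Keep hold of it until it is down, do not let it drop, then let go. Leave the tools and parts around it where they are.

Things in the scene. Friction and masses are not known exactly. Their poses are not given: they have to be found in the camera images.
- chassis: Open power-supply chassis, fixed: grey tray 168 (x) x 134 (y) mm, circuit inside (below z = 36 mm), blue front panel on its -x side with knobs 10 mm proud. Origin: centre of underside, z up. The cover rests on a ledge, top at z = 45 mm, all round inside: 18 mm deep at front (x -80 to -62), 12 mm at sides and rear. Yaw within 0.35 rad; it may swap places with the cover.
- chassis_slot (a point): On the front ledge under the lip, (-76, 0, 45) mm in the chassis frame, same axes: where the middle of the tongue's lower front edge ends up when the cover is centred. Cover play: 4 mm either way in x, 5 mm either way in y.
- chassis_lip (a point): Middle of the lower rear edge of the blue lip, (-68, 0, 57) mm in the chassis frame, same axes. The lip is folded back from the front panel's top (panel's inner face x = -80 mm) and overhangs the front ledge by 12 mm along the whole 134 mm width; gap above the ledge 12 mm, lip 4 mm thick (top z = 61 mm).
- chassis_rear (a point): Middle of the top inner edge of the rear wall, (80, 0, 55) mm in the chassis frame, same axes. The side walls' inner faces are at y = +-63 mm, tops at z = 49 mm, so the cover lies sunk inside a rim.
- cover: Loose steel cover, 0.56 to 0.91 kg, flat on the bench, handle up: grey plate 140 (x) x 116 (y) x 5 mm with a bare steel tongue (90 wide, 5 thick, 12 mm long) continuing it at the -x edge. Origin: centre of the plate's underside without tongue, z up; mass centre within 6 mm of the handle's middle in x. Seated: x axis along the chassis's x, origin at (6, 0, 45) mm in the chassis frame.
- cover_handle (a point): Middle of the black handle bar, (0, 0, 34) mm in the cover frame, same axes. The bar runs along the cover's x: 90 mm long, 14 mm wide (y), 14 mm high (z 27 to 41 mm), on two posts 12 mm thick at x = +-38 mm; grip it across y. 22 mm free below the bar.
- cover_tongue (a point): Middle of the lower front edge of the tongue, (-82, 0, 0) mm in the cover frame, same axes as the cover.
- solder_reel: Teal reel of solder wire, 52 mm across, 32 mm high, standing left of the work. Leave alone. Origin near its underside's centre.
- side_cutters: Blue-handled side cutters, 42 x 127 x 13 mm, lying behind the work. Leave alone. Origin at the centre of the underside.
- screw_dish: Small round metal dish, 65 mm across, 14 mm high, behind the work. Leave alone. Origin at the centre of the underside.
- screwdriver_yellow: Yellow-handled screwdriver, 17 x 127 x 15 mm, lying left of the work. Leave alone. Origin at the centre of the underside.

How it is judged:
By the outcome, as a careful person would: the job done as asked, in the order asked, and still so for the second after the job is handed in, with the robot touching nothing.
It also fails if it takes over 40 s, if anything falls off the work surface, if the arm or the gripper's body presses on something with over 40 N, if the wrist force passes 120 N, or if a joint passes its speed limit or range.

ROBOT

A 7-joint arm with a two-finger parallel gripper is mounted at the origin on a cart in front of the work surface, level with it; the furniture and walls round the work are solid. World frame = base frame: x ahead of the robot, y to its left, z up, the work surface at z = 0. Lengths are in m, angles in rad, forces in N, time in s.
With the tool pointing down it reaches from about 0.425 to 0.95 m from the base axis. Payload 4.7 kg.
Tool frame: the origin (TCP) lies at the very end of the fingers, on their centre line; the grasp point (between the pads) lies 19 mm behind it; z points along the fingers, y is the direction in which the jaws open and shut (so a half turn about z gives the same grasp; the last joint's range is limited). The gripper opens to 85 mm and grips with 20 to 120 N. Pads are 22 mm wide; open, the fingers measure 114 mm over their backs; the gripper's body (76 mm by 85 mm) begins 54 mm behind the grasp point. The pads swing forward as they close: fully open they stand 13 mm farther back than shut.
Start: joints at [1.154, 0.469, -0.049, 1.532, 0.024, 1.141, -0.082], TCP at [0.255, -0.625, 0.231] pointing down, gripper open.
Joint ranges: [-2.59, 2.59], [-0.33, 1.99], [-1.39, 1.29], [0.1, 2.45], [-1.04, 4.18], [0.21, 1.99], [-2.66, 2.66]. Speed limits (rad/s): [2.57, 2.57, 3.14, 3.14, 3.14, 3.14, 3.14].

INTERFACE

Orientations are given as a 3x3 rotation matrix whose columns are the frame's x, y, z axes.
In Python, from bench import bot, fingers, telemetry, cams gives the robot as it stands. Calls block until the motion is done:
- bot.movep(position, orientation): joint-space move of the TCP to a pose.
- bot.servo_line(position, ori=None, velocity=0.15, threshold=None): straight line of the TCP; ori=None keeps the orientation; velocity is the mean speed in m/s. With threshold (N) it stops when the force on the tool has changed by that much, and returns True; else False.
- bot.move_j(angles): joint-space move.
- fingers.set_gripper(opening, grasp_force=None): opening from 0.0 (shut) to 1.0 (fully open); grasp_force is the grip in N (None keeps the last); returns when the fingers have stopped.
- bot.wait(seconds).
- bot.inverse_kinematics(position, orientation): joint angles nearest the present ones, or None.
- telemetry.read_state(): the state.
- cams.grab_frame(name): name is "scene" or "top" or "wrist"; returns the picture (400x640x3 uint8, red, green, blue); there is no depth.
- cams.camera_info(name): a dict with "fx", "fy", "cx", "cy" (pixels), "dist" ([k1, k2, p1, p2, k3] as OpenCV has them; the pictures are not rectified), "extrinsics" (4x4, takes a point from world to camera coordinates). Camera axes: x right, y down, z forward; pixel columns grow to the right and rows downward; lengths in m; the calibration is good to about 2 mm. A picture is of the moment at which its call begins: read the wrist's pose just before it. camera_info takes no time and is no camera call; for the wrist camera it gives the pose at the moment of the call.
A pose or a line that the arm cannot do raises bot.PlanningError and nothing moves.
- bot.close_job(): hands the job in, once; it reports no verdict.
The state is a dict: "t": time; "qpos": joint angles; "dq": joint speeds; "joint_efforts": joint torques, N m; "eef_pos": TCP position; "eef_rot": TCP orientation; "force": force on the tool from outside, world axes, zero at the start; "torque": the same for the moment, N m; "gripper_width": opening from 0.0 (shut) to 1.0 (fully open).
Only numpy, scipy, OpenCV 4.12 (cv2) and the standard library are available. Lean on these libraries where they do the work, as an engineer would, in place of code of your own. Each camera call takes 0.05 s, during which the arm holds its last target. There are 200 camera calls.

## Working session

There is one attempt and no reset: what is moved stays moved. The work goes in short steps, each a Python script; the robot and the scene stay as the last script left them, time stands still between calls to the robot, and variables do not carry over. Pictures are saved under pics/ and viewed, about 8 in all and at most 12, crops included, and the job is handed in when it is done.

```bash
mkdir -p pics; ls
python3 - <<'E'
from bench import bot, fingers, telemetry, cams
import cv2,numpy as np
for n in("top","scene"):
    f=cams.grab_frame(n); cv2.imwrite(f"pics/{n}0.png",f[:,:,::-1]); i=cams.camera_info(n); print(n,i["fx"],i["cx"],i["cy"],i["dist"]);print(np.round(i["extrinsics"],3))
s=telemetry.read_state();print(s["t"],s["force"],np.round(s["eef_rot"],3))
E
```

```text
pics
top 518.3712173120771 313.132654832379 199.35359617128722 [-0.04681591  0.          0.          0.          0.        ]
[[-0.012 -1.     0.008 -0.159]
 [-0.98   0.01  -0.199  0.587]
 [ 0.199 -0.01  -0.98   1.283]
 [ 0.     0.     0.     1.   ]]
scene 400.8384543400223 318.7380890483537 194.56636093609407 [-0.04773235  0.          0.          0.          0.        ]
[[-0.513 -0.858  0.016  0.157]
 [-0.661  0.383 -0.645  0.475]
 [ 0.547 -0.341 -0.764  0.708]
 [ 0.     0.     0.     1.   ]]
0.1 [ 0.86635684 -0.33872915  0.46744283] [[ 0.926  0.378 -0.001]
 [ 0.378 -0.926  0.002]
 [-0.    -0.002 -1.   ]]
```

View pics/top0.png

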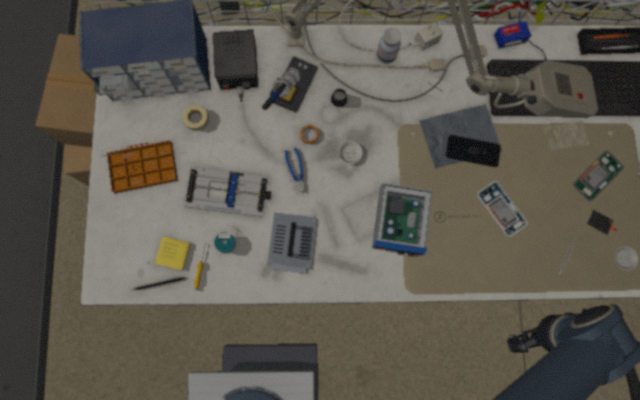

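View pics/scene0.png

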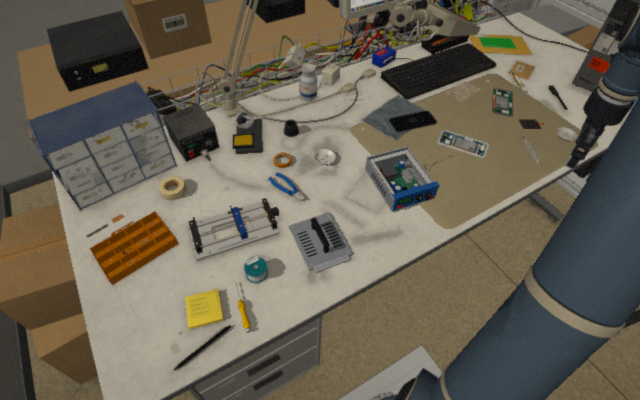

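The top view shows the cover near (292,240), with its handle running along image-vertical, and the chassis near (402,220) with its blue panel facing the robot (bottom). The scene view shows the cover's tongue also on the robot side, near (325,262). Next I'll get coarse positions and take closer looks with the wrist camera.

```bash
cat > h.py <<'E'
from bench import bot, fingers, telemetry, cams
import cv2,numpy as np
def ray(px,z,info):
    K=np.array([[info["fx"],0,info["cx"]],[0,info["fy"],info["cy"]],[0,0,1]]);E=np.array(info["extrinsics"])
    n=cv2.undistortPoints(np.array(px,float).reshape(-1,1,2),K,np.array(info["dist"])).reshape(-1,2)
    d=np.c_[n,np.ones(len(n))]@E[:3,:3];c=-E[:3,:3].T@E[:3,3]
    return c+d*((z-c[2])/d[:,2])[:,None]
def proj(P,info):
    K=np.array([[info["fx"],0,info["cx"]],[0,info["fy"],info["cy"]],[0,0,1]]);E=np.array(info["extrinsics"])
    return cv2.projectPoints(np.array(P,float).reshape(-1,1,3),cv2.Rodrigues(E[:3,:3])[0],E[:3,3],K,np.array(info["dist"]))[0].reshape(-1,2)
def st(): return telemetry.read_state()
def down(yaw): # tool x along yaw, z down
    c,s=np.cos(yaw),np.sin(yaw); return np.array([[c,s,0],[s,-c,0],[0,0,-1.]])
E
python3 - <<'E'
from h import *
i=cams.camera_info("top")
print(ray([[293,222],[291,257]],.04,i)) # handle ends
print(ray([[274,213],[316,215],[268,269],[310,271]],.005,i))
print("chassis",ray([[382,185],[432,190],[374,248],[424,254]],.055,i))
w=cams.camera_info("wrist");E=np.array(w["extrinsics"]);s=st();
print(w["fx"],w["cx"],w["cy"]);c=-E[:3,:3].T@E[:3,3];print("cam in tool",s["eef_rot"].T@(c-s["eef_pos"]),(E[:3,:3]@s["eef_rot"]).round(3))
E
```

```text
[[ 0.5297556  -0.11248479  0.04      ]
 [ 0.43872232 -0.1069416   0.04      ]]
[[ 0.56026412 -0.06056929  0.005     ]
 [ 0.55364439 -0.17319348  0.005     ]
 [ 0.41100943 -0.04519463  0.005     ]
 [ 0.40459537 -0.15550678  0.005     ]]
chassis [[ 0.62289207 -0.34636625  0.055     ]
 [ 0.6081861  -0.47731361  0.055     ]
 [ 0.45789816 -0.31959102  0.055     ]
 [ 0.44093    -0.44721303  0.055     ]]
287.1754708944663 319.34182938970116 204.52469517652736
cam in tool [ 0.06627675  0.0003515  -0.14198061] [[ 0.     1.     0.001]
 [-0.966  0.001 -0.258]
 [-0.258 -0.001  0.966]]
```

Run:
```python
from h import *
for n,p,y in(("chas",[.533,-.398,.19],-.15),("cov",[.484,-.11,.18],-.08)):
    bot.movep(np.array(p),down(y)); s=st(); f=cams.grab_frame("wrist");i=cams.camera_info("wrist")
    np.savez(f"{n}.npz",f=f,**{k:i[k] for k in i}); cv2.imwrite(f"pics/{n}.png",f[:,:,::-1])
    print(s["t"],s["eef_pos"],s["qpos"].round(2) if hasattr(s["qpos"],"round") else s["qpos"])
```

```text
1.45 [ 0.53190012 -0.39959215  0.19007474] [ 0.6   0.49 -0.03  1.6   0.02  1.05 -1.16]
2.625 [ 0.48471265 -0.11177337  0.18030635] [ 0.26  0.24 -0.14  2.    0.04  0.9  -1.56]
```

View pics/chas.png

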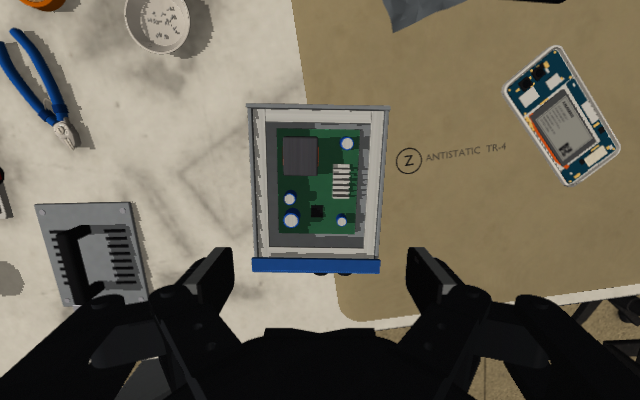

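View pics/cov.png

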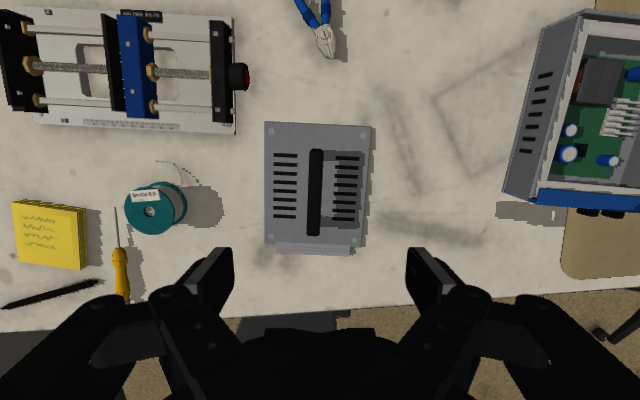

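The chassis view shows the lip's rear edge from about (252,258) to (380,258) and the rear wall's top outer edge from about (248,104) to (388,107). The cover view shows the plate corners at about (265,122), (372,126), (265,246) and (366,247), the handle from (316,149) to (314,236), and the tongue at row ~255. Next I'll measure these edges.

```bash
cat > m.py <<'E'
from h import *
d=np.load("chas.npz");i={k:d[k] for k in d if k!="f"};f=d["f"];hsv=cv2.cvtColor(f,cv2.COLOR_RGB2HSV)
m=((hsv[...,0]>95)&(hsv[...,0]<125)&(hsv[...,1]>150)&(hsv[...,2]>60)).astype(np.uint8); m[:245]=0;m[285:]=0;m[:,:240]=0;m[:,395:]=0
u=np.array([[c,np.where(m[:,c])[0][0]] for c in range(258,375) if m[:,c].any()])
vx,vy,x0,y0=cv2.fitLine(u.astype(np.float32),cv2.DIST_HUBER,0,.01,.01).ravel();row=lambda c:y0+vy/vx*(c-x0)-.5
cols=[np.where(m[r])[0] for r in range(260,268)];a=np.median([c[0] for c in cols])-.5;b=np.median([c[-1] for c in cols])+.5
P=ray([[a,row(a)],[b,row(b)]],.061,i);print("lip",a,b,row(a),row(b),P.round(4),"w",np.linalg.norm(P[0]-P[1]))
yv=(P[0]-P[1])[:2];yaw=np.arctan2(-yv[0],yv[1]);ex=np.array([np.cos(yaw),np.sin(yaw)]);ey=np.array([-ex[1],ex[0]])
O=P[:,:2].mean(0)+.068*ex;print("yaw",yaw,"O",O)
def pt(x,y,z): return np.r_[O+x*ex+y*ey,z]
t=[pt(84,0,0)]
pr=lambda L:proj([pt(x/1e3,y/1e3,z/1e3) for x,y,z in L],i)
q=[(80,63,55),(80,-63,55),(80,67,55),(80,-67,55),(-68,67,61),(-68,-67,61),(-68,63,49),(-68,-63,49),(80,63,49),(80,-63,49),(-62,51,45),(-62,-51,45),(68,51,45),(68,-51,45)]
p=pr(q);print(p.round(1).tolist())
v=cv2.resize(f[90:290,230:410],None,fx=4,fy=4,interpolation=cv2.INTER_NEAREST)[:,:,::-1].copy()
for c,r in p: cv2.circle(v,(int((c-230+.5)*4),int((r-90+.5)*4)),3,(0,0,255),1)
cv2.imwrite("pics/chk.png",v[:, :][:800])
d=np.load("cov.npz");i={k:d[k] for k in d if k!="f"};g=cv2.cvtColor(d["f"],cv2.COLOR_RGB2GRAY)
h=(g<45).astype(np.uint8);h[:,:300]=0;h[:,330:]=0;h[:140]=0;h[243:]=0
n,l,s,_=cv2.connectedComponentsWithStats(h);k=1+s[1:,4].argmax();print("handle blob",s[k])
L=np.array([[np.where(l[r]==k)[0][0]-.5,r] for r in range(158,230)]);R=np.array([[np.where(l[r]==k)[0][-1]+.5,r] for r in range(158,230)])
for A,nm in((L,"L"),(R,"R")):
    c=np.polyfit(A[:,1],A[:,0],1);E=ray([[np.polyval(c,155),155],[np.polyval(c,233),233]],.041,i);print(nm,E.round(4),"yaw",np.arctan2(*(E[0]-E[1])[[1,0]]))
rs=s[k][1]-.5,s[k][1]+s[k][3]-.5;print(ray([[316,rs[0]],[314,rs[1]]],.041,i))
print("plate",ray([[265,122],[372,126],[265,246],[366,247],[276,253],[352,254]],.005,i).round(4))
v2=cv2.resize(d["f"][110:265,250:385],None,fx=4,fy=4,interpolation=cv2.INTER_NEAREST)[:,:,::-1];cv2.imwrite("pics/chk2.png",v2)
V=np.zeros((800,1260,3),np.uint8);V[:800,:720]=v;V[:620,720:]=v2;cv2.imwrite("pics/both.png",cv2.resize(V,(800,508),interpolation=cv2.INTER_AREA))
E
python3 m.py
```

```text
lip 251.5 379.5 257.86033046297445 259.7230556016387 [[ 0.48   -0.3209  0.061 ]
 [ 0.4579 -0.451   0.061 ]] w 0.13191760180892434
yaw -0.16829143515738876 O [ 0.5359744  -0.39735982]
[[249.0, 106.9], [386.2, 109.2], [244.6, 106.8], [390.6, 109.3], [250.5, 257.8], [380.5, 259.7], [256.8, 253.0], [374.5, 254.7], [250.5, 107.3], [384.8, 109.6], [268.5, 246.5], [363.1, 247.9], [264.5, 120.9], [370.5, 122.7]]
handle blob [ 307  149   17   87 1167]
L [[ 0.5263 -0.105   0.041 ]
 [ 0.4465 -0.0947  0.041 ]] yaw -0.12770344034349115
R [[ 0.5252 -0.1184  0.041 ]
 [ 0.4454 -0.1083  0.041 ]] yaw -0.1264329931564166
[[ 0.53193655 -0.11229216  0.041     ]
 [ 0.44310016 -0.10257045  0.041     ]]
plate [[ 0.5617 -0.06    0.005 ]
 [ 0.5482 -0.1732  0.005 ]
 [ 0.4209 -0.0414  0.005 ]
 [ 0.4097 -0.1611  0.005 ]
 [ 0.4108 -0.0534  0.005 ]
 [ 0.402  -0.144   0.005 ]]
```

View pics/both.png

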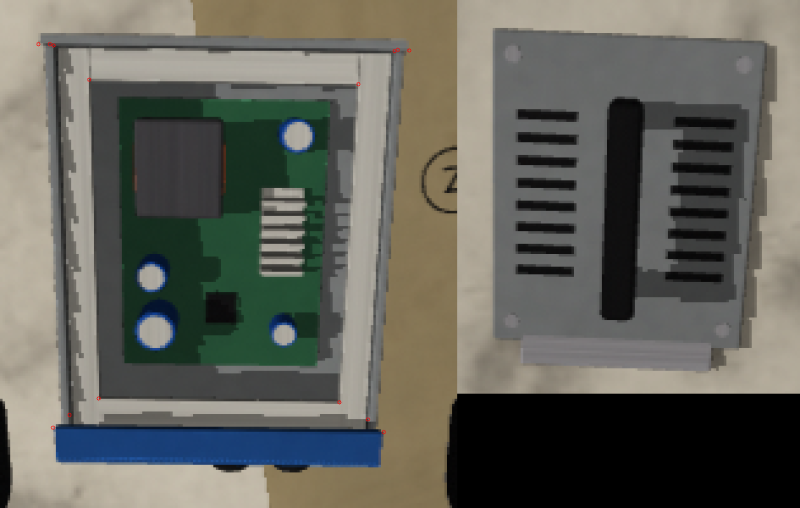

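The chassis overlay fits to about 1 px: origin (0.536,-0.397), yaw -0.168. The cover handle is at (0.487,-0.107) with yaw -0.127, and the plate corners, handle length and width agree with the given sizes. Now I'll grasp and lift the cover.

```bash
cat >> h.py <<'E'
CH=np.array([.5360,-.3974]);YC=-.168
def rz(a): c,s=np.cos(a),np.sin(a); return np.array([[c,-s,0],[s,c,0],[0,0,1.]])
def pose(tip,th,g=np.array([.0,0,.015]),dth=0.):
    """tip: tongue lower front edge in chassis frame (mm), th tilt deg, g: TCP in cover frame -> TCP pos, R"""
    t=np.radians(th);c,s=np.cos(t),np.sin(t);ry=np.array([[c,0,-s],[0,1,0],[s,0,c]])
    Rc=rz(YC)@ry;p=rz(YC)@(np.array(tip)/1e3)+np.r_[CH,0]+Rc@(np.array([.082,0,0])+g)
    t2=np.radians(dth);c,s=np.cos(t2),np.sin(t2);r2=np.array([[c,0,-s],[0,1,0],[s,0,c]])
    return p,Rc@r2@np.diag([1.,-1,-1])
def rep(n=""):
    s=st();print(n,"t%.2f"%s["t"],np.round(s["eef_pos"],4),"F",np.round(s["force"],1),"T",np.round(s["torque"],2),"w%.3f"%s["gripper_width"]);return s
E
python3 - <<'E'
from h import *
for tip,th in(((-55,0,110),16),((-62,0,48),16),((-76,0,45),0),((-76,0,120),0)):
    p,R=pose(tip,th);print(p.round(3),bot.inverse_kinematics(p,R))
R=down(-.127)
bot.movep(np.array([.487,-.107,.08]),R);rep("above")
print(bot.servo_line(np.array([.487,-.107,.0155]),velocity=.06,threshold=8));bot.wait(.2);rep("down")
fingers.set_gripper(0.0,grasp_force=105);s=rep("shut");print(s["eef_rot"].round(3).tolist())
E
```

```text
[ 0.555 -0.401  0.147] [ 0.66911838  0.46133726 -0.06985219  1.78734962 -0.14527636  0.64575775
 -1.02308734]
[ 0.549 -0.4    0.085] [ 0.70564306  0.53286247 -0.1124701   1.84269349 -0.12631511  0.51977836
 -1.02106704]
[ 0.542 -0.398  0.06 ] [ 0.55968958  0.63584108  0.01671343  1.68376317 -0.0135483   0.82210091
 -1.15643673]
[ 0.542 -0.398  0.135] [ 0.55578212  0.55013266  0.02227263  1.63576739 -0.01425502  0.95585103
 -1.15580264]
above t3.16 [ 0.4875 -0.1079  0.08  ] F [ 0.8 -0.4  1.1] T [ 0.04 -0.02 -0.02] w1.002
False
down t4.58 [ 0.4872 -0.1071  0.0158] F [-0.1 -0.   0.1] T [0.05 0.03 0.03] w1.001
shut t5.25 [ 0.487  -0.1069  0.0158] F [-1.8 -0.1  5.1] T [ 0.09  0.29 -0.02] w0.141
[[0.992, -0.127, 0.0], [-0.127, -0.992, 0.0], [0.0, -0.0, -1.0]]
```

Run:
```python
from h import *
s=st();p=np.array(s["eef_pos"]);p[2]+=.12
bot.servo_line(p,velocity=.1);bot.wait(.2);rep("lift")
P,R=pose((-50,0,90),16);P0=P.copy()
bot.servo_line(P,R,velocity=.15);bot.wait(.3);s=rep("over");print(P,R.round(3).tolist(),s["eef_rot"].round(3).tolist())
V=[]
for n in("scene","top","wrist"):
    f=cams.grab_frame(n);i=cams.camera_info(n);np.savez(f"t_{n}.npz",f=f,**i)
    V.append(f)
rep()
i=cams.camera_info("scene");c=proj([P],i)[0].astype(int);print(c)
a=cv2.resize(V[0][c[1]-60:c[1]+60,c[0]-80:c[0]+80],(800,600),interpolation=cv2.INTER_CUBIC);cv2.imwrite("pics/ts.png",a[:,:,::-1]);cv2.imwrite("pics/tw.png",V[2][:,:,::-1])
```

```text
lift t6.80 [ 0.4867 -0.1068  0.1353] F [ 0.6  0.3 -6.9] T [-0.06 -0.04  0.01] w0.145
over t9.28 [ 0.5604 -0.4013  0.1271] F [ 0.6  0.3 -6.6] T [0.14 0.67 0.01] w0.137
[ 0.56034131 -0.40152825  0.12702119] [[0.948, -0.167, 0.272], [-0.161, -0.986, -0.046], [0.276, 0.0, -0.961]] [[0.948, -0.167, 0.272], [-0.16, -0.986, -0.046], [0.276, 0.0, -0.961]]
 t9.43 [ 0.5604 -0.4015  0.127 ] F [ 0.4  0.2 -7.5] T [ 0.12  0.7  -0.01] w0.139
[400 144]
```

View pics/ts.png

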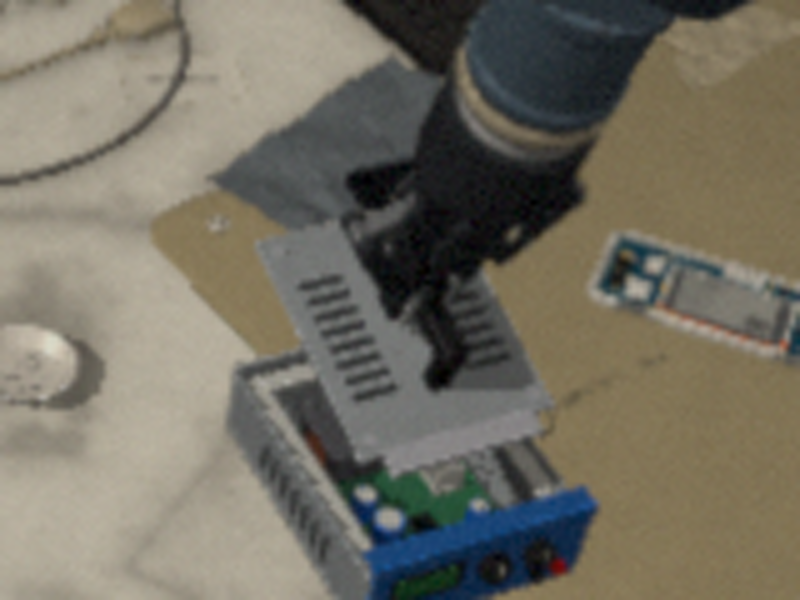

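View pics/tw.png

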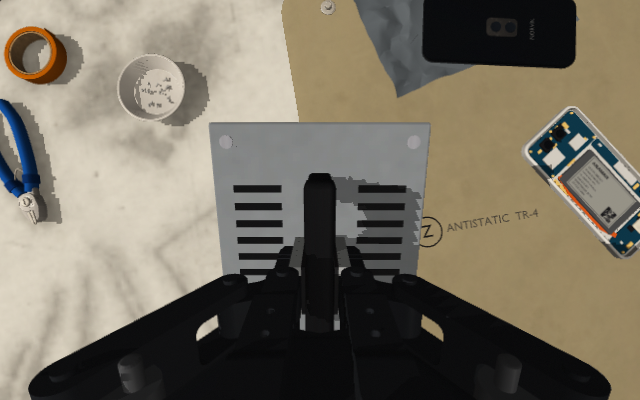

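The scene view shows the cover held tilted above the tray, with the tongue at about (480,440) in the crop, behind the blue lip. The wrist view shows the rear corners at (209,123) and (430,123). Next I'll compare these with the no-slip prediction, fitting in-hand pitch and x shift, and check the tongue in the scene view.

Run:
```python
from h import *
d=np.load("t_wrist.npz");i={k:d[k] for k in d if k!="f"}
P,R=pose((-50,0,90),16);P=np.array([.5604,-.4014,.127])
for dx,dt in((0,0),(2,0),(0,2),(0,-2)):
    t=np.radians(dt);c,s=np.cos(t),np.sin(t);ry=np.array([[c,0,-s],[0,1,0],[s,0,c]])
    Rc=R@np.diag([1.,-1,-1]);g=np.array([0,0,.034])
    W=[P+Rc@(np.array([0,0,.019])+ry@(np.array(q)/1e3+[dx/1e3,0,0]-g)) for q in((70,58,5),(70,-58,5),(45,0,41),(-82,45,5),(-82,-45,5))]
    j=dict(np.load("t_scene.npz"));j.pop("f")
    print(dx,dt,proj(W[:3],i).round(1).tolist(),((proj(W,j)[[0,3,4]]-[320,84])*5).round(0).tolist())
g=cv2.cvtColor(d["f"],cv2.COLOR_RGB2GRAY).astype(int);print(g[116:130,260],g[116:130,380],d["f"][150,200:218,2],d["f"][150,418:436,2])
```

```text
0 0 [[206.0, 119.8], [434.3, 119.9], [320.2, 181.1]] [[248.0, 233.0], [387.0, 467.0], [539.0, 423.0]]
2 0 [[205.6, 115.7], [434.6, 115.8], [320.2, 176.2]] [[247.0, 230.0], [386.0, 464.0], [537.0, 420.0]]
0 2 [[203.9, 117.7], [436.3, 117.7], [320.2, 182.4]] [[249.0, 229.0], [385.0, 468.0], [536.0, 424.0]]
0 -2 [[208.0, 122.1], [432.2, 122.1], [320.2, 179.9]] [[248.0, 237.0], [390.0, 466.0], [541.0, 422.0]]
[211 210 210 210 210 210 119 113 125 131 132 132 132 132] [135 135 136 135 135 135 116 116 126 135 135 135 136 137] [189 190 190 190 189 189 189 190 191 191 189 143 135 133 133 134 134 134] [135 134 135 134 135 135 135 134 132 119  97  99  98  98  99  99 101 102]
```

Without slip the rear edge would be at row 119.8. It is at about 122, and the corner span is a little narrower, so the rear has sagged about 2° in the grip. The tongue fits the prediction within about 1 mm. I'll allow for the sag and insert.

```bash
cat >> h.py <<'E'
def ps(tip,th,sag=2.):
    a=np.radians(sag);return pose(tip,th,np.array([0,0,.034])+np.array([np.sin(a),0,-np.cos(a)])*.019,sag)
E
python3 - <<'E'
from h import *
for tip,v,thr in(((-61,0,62),.12,None),((-63,0,49.5),.06,6),((-72,0,48.5),.04,6)):
    print(bot.servo_line(*ps(tip,14),velocity=v,threshold=thr));rep(tip)
bot.wait(.2);rep()
hit=bot.servo_line(*ps((-72,0,42),14),velocity=.015,threshold=3);s=rep(("lower",hit))
P=ps((-72,0,42),14)[0];print("tip z at contact ~",42+1e3*(s["eef_pos"][2]-P[2]))
f=cams.grab_frame("scene")[140-60+20:140+60+20,320:480];cv2.imwrite("pics/in.png",cv2.resize(f,(800,600),interpolation=cv2.INTER_CUBIC)[:,:,::-1])
E
```

```text
False
(-61, 0, 62) t9.84 [ 0.5512 -0.4     0.0961] F [ 1.3 -0.5 -6. ] T [0.06 0.6  0.  ] w0.140
False
(-63, 0, 49.5) t10.20 [ 0.5493 -0.3995  0.0838] F [-0.1  0.  -7.2] T [ 0.13  0.76 -0.01] w0.142
False
(-72, 0, 48.5) t10.57 [ 0.5399 -0.3983  0.0832] F [-0.  -0.1 -6.8] T [ 0.17  0.71 -0.05] w0.138
 t10.78 [ 0.5407 -0.3983  0.0832] F [-0.6  0.1 -6.8] T [0.12 0.77 0.04] w0.145
('lower', True) t11.02 [ 0.5413 -0.3984  0.082 ] F [ 2.4 -1.6  2. ] T [-0.19  0.02  0.01] w0.143
tip z at contact ~ 47.469006947395926
```

View pics/in.png

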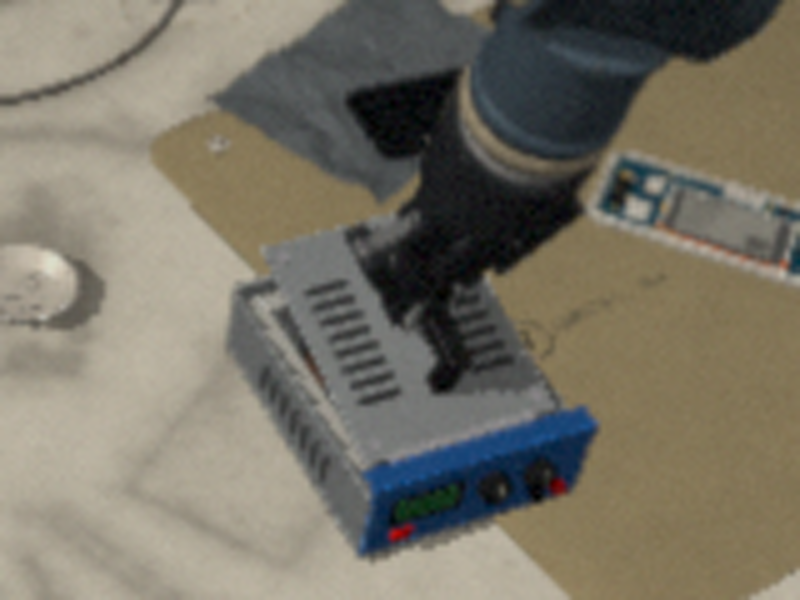

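The tongue is under the lip (lip edge at about (480,440) in the crop) and the rear is raised. Contact came 2.5 mm higher than modelled, so the sag is nearer 0.4°. Next: slide forward a few mm, then pivot in steps about the tip.

Run:
```python
from h import *
ex=rz(YC)[:,0]
s=st();p=np.array(s["eef_pos"])-.0035*ex+[0,0,.0003]
print(bot.servo_line(p,velocity=.02,threshold=8));bot.wait(.1);s=rep("slid")
# estimated tip for sag .4, tilt 15.6
P,R=ps((-76,0,45),15.6,.4);e=rz(YC).T@(np.array(s["eef_pos"])-P)*1e3;print("tip err mm",e.round(2))
tip=np.array([-76,0,45])+e; tip[1]=0
for th in (12.5,9.5,6.5,4):
    tip[2]+=.1
    h=bot.servo_line(*ps(tip,th,.4),velocity=.05,threshold=14);rep((th,h))
    if h: break
print(tip)
```

```text
False
slid t11.47 [ 0.5374 -0.3975  0.0818] F [ 1.5  0.3 -1.2] T [-0.05  0.44  0.06] w0.146
tip err mm [2.3  0.16 0.24]
(12.5, False) t11.72 [ 0.5388 -0.3977  0.0773] F [-0.3 -1.3  0.8] T [0.1  0.83 0.06] w0.138
(9.5, False) t11.97 [ 0.5411 -0.3979  0.0736] F [1.  0.9 0.5] T [0.16 0.45 0.04] w0.138
(6.5, False) t12.22 [ 0.5421 -0.3982  0.0695] F [ 1.1 -0.  -0.8] T [0.1  0.43 0.02] w0.142
(4, False) t12.47 [ 0.5429 -0.3984  0.0661] F [ 0.1 -0.7 -1.6] T [0.06 0.4  0.07] w0.137
[-73.69941243   0.          45.64389127]
```

Run:
```python
from h import *
tip=np.array([-75.7,0,45.6])
print(bot.servo_line(*ps(tip,4,.4),velocity=.02,threshold=8));rep("fwd")
for th,z in((2.5,45.5),(1.2,45.4),(.3,45.2),(-.3,45),(-.8,44.7),(-1.2,44.4)):
    tip[2]=z
    h=bot.servo_line(*ps(tip,th,.4),velocity=.02,threshold=10);s=rep((th,h))
    if h or s["force"][2]>6: break
bot.wait(.3);rep("settled")
f=cams.grab_frame("scene")[110:210,335:468];cv2.imwrite("pics/dn.png",cv2.resize(f,(800,600),interpolation=cv2.INTER_CUBIC)[:,:,::-1])
```

```text
False
fwd t12.72 [ 0.5416 -0.3983  0.0668] F [ 2.8  0.4 -2.8] T [-0.03 -0.23 -0.03] w0.140
(2.5, False) t12.99 [ 0.5411 -0.3983  0.0638] F [ 0.2 -0.7 -1.3] T [0.01 0.41 0.09] w0.139
(1.2, False) t13.24 [ 0.5415 -0.3984  0.0619] F [-0.6 -0.7 -1.7] T [0.06 0.51 0.06] w0.140
(0.3, False) t13.49 [ 0.5417 -0.3986  0.0609] F [-2.3  0.1  1.3] T [ 0.13  0.87 -0.05] w0.141
(-0.3, False) t13.74 [ 0.5415 -0.3986  0.0609] F [-5.7  2.2  7.3] T [0.51 1.27 0.04] w0.137
settled t14.04 [ 0.5415 -0.3986  0.0608] F [-5.8  2.8  7.9] T [0.45 1.21 0.02] w0.142
```

View pics/dn.png

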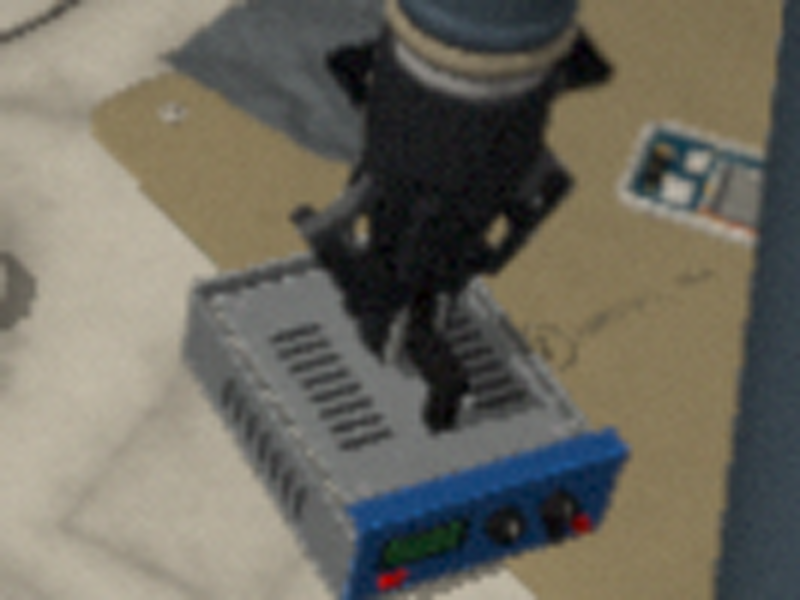

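The cover lies sunk inside the rim on both sides, with its front edge under the lip. Its weight is carried (force change ≈ +15 N from the free-hang value) and the TCP height matches the seated height within 0.3 mm. I'll release, retreat upward and look with the wrist camera.

Run:
```python
from h import *
s=rep();fingers.set_gripper(1.0);rep("open")
p=np.array(s["eef_pos"]);p[2]+=.12
bot.servo_line(p,velocity=.12);bot.wait(.3);rep("up")
f=cams.grab_frame("wrist");i=cams.camera_info("wrist");np.savez("fin.npz",f=f,**i)
O=np.r_[CH,0];M=rz(YC)
q=[(80,63,55),(80,-63,55),(-68,63,49),(-68,-63,49),(-68,67,61),(-68,-67,61)]
c=[(76,58,50),(76,-58,50),(-64,58,50),(-64,-58,50)]
v=cv2.resize(f[80:290,220:420],None,fx=2.8,fy=2.8,interpolation=cv2.INTER_NEAREST)[:,:,::-1].copy()
for L,col in((q,(0,0,255)),(c,(0,255,0))):
    for a,b in proj([O+M@(np.array(k)/1e3) for k in L],i): cv2.circle(v,(int((a-219.5)*2.8),int((b-79.5)*2.8)),3,col,1)
cv2.imwrite("pics/fin.png",v)
```

```text
t14.09 [ 0.5415 -0.3985  0.0608] F [-6.6  2.6  7. ] T [ 0.45  1.18 -0.01] w0.139
open t14.79 [ 0.5425 -0.3985  0.0595] F [-0.6 -0.3 -0.1] T [-0.05  0.01 -0.05] w0.997
up t16.25 [ 0.5414 -0.3984  0.1803] F [ 0.1 -0.   0.5] T [ 0.01 -0.03 -0.05] w1.001
```

View pics/fin.png

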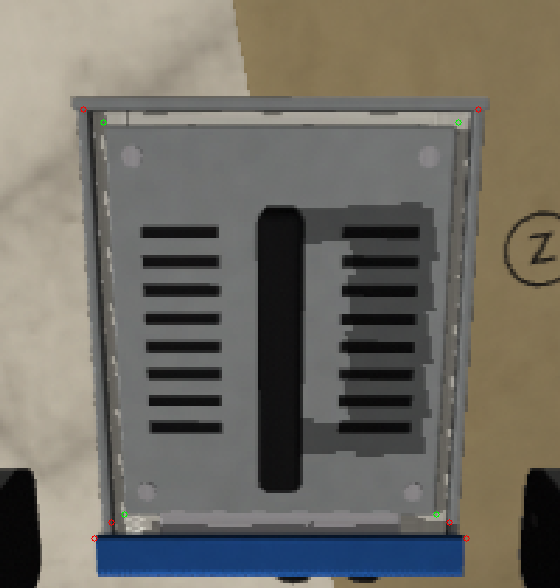

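The cover lies flat inside the rim. Its corners are within about 1 mm of the nominal seated positions (green), there is an even gap on the sides, and the tongue runs under the lip. The gripper is clear, so I'm handing in.

```bash
python3 -c "
from h import *
rep();bot.close_job()"
```

```text
t16.30 [ 0.5414 -0.3985  0.1805] F [-0.7  1.3 -0.1] T [-0.01  0.04  0.06] w1.000
the job is handed in; nothing more can be done
```

The cover is on the chassis and the job is handed in, at 16.3 s of the 40 s allowed. I gripped it by the handle and slid the tongue under the lip onto the front ledge at about 15° tilt. I then pivoted it flat while holding it, let go and backed off.

**Final wrist picture:** The cover lies flat and sunk inside the rim. Its visible corners are about 1 mm from the nominal seated position, slightly towards the front. The tongue is under the lip and the gripper is clear with no load on it.

**Checks that disagreed:**
- **Sag in the grip:** the wrist picture suggested the rear had sagged about 2°. The tongue touched the ledge 2.5 mm higher than that implied, so I used about 0.4° instead.
- **Force before release:** the tool showed about 6 N sideways just before I opened the gripper. It was gone after release, and I saw no shift of the cover.

I did not take a separate final picture of the surrounding tools and parts. The arm did not go near them, and the forces I read showed no unexpected contact.

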